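# Clear the ware clamp and hold its sprung jaw open at the marker

## Robot

A 6-joint arm with a two-finger parallel gripper is mounted at the origin on the work surface. World frame = base frame: x ahead of the robot, y to its left, z up, the work surface at z = 0. Lengths are in m, angles in degrees, forces in N, time in s.
With the tool pointing down it reaches from about 0.325 to 0.775 m from the base axis. Payload 5.5 kg.
Tool frame: the origin (TCP) lies at the very end of the fingers, on their centre line; the grasp point (between the pads) lies 19 mm behind it; z points along the fingers, y is the line along which they close (so a half turn about z gives the same grasp; the last joint's range is limited). The gripper opens to 85 mm and grips with 20 to 120 N. Pads are 22 mm wide; open, the fingers measure 114 mm over their backs; the gripper's body (76 mm by 85 mm) begins 54 mm behind the grasp point. The pads swing forward as they close: fully open they stand 13 mm farther back than shut.
Start: joints at [-77.103, 5.22, 70.514, -0, 104.267, -3.249], TCP at [0.167, -0.576, 0.231] pointing down, gripper open.
Joint ranges: [-164.24, 164.24], [-49.07, 125.15], [9.68, 141.18], [-86.29, 266.29], [3.28, 154.24], [-151.56, 151.56]. Speed limits (degrees/s): [147.25, 147.25, 172.46, 180, 180, 180].

## Interface

Orientations are given as [roll, pitch, yaw] about the fixed x, y, z axes, in that order (R = Rz(yaw) Ry(pitch) Rx(roll)).
In Python, from workcell import r, cams, workorder gives the robot as it stands.
- The arm moves only by the tool send_rows, never from a script. Its argument "commands" is a list of rows, each a list of 7 numbers: the opening, from 0 (shut) to 1 (fully open), then the shift along the tool's x, y, z in m, then the turn, a rotation vector about the tool's x, y, z in rad. A call has 1 to 10 rows; each row shifts and turns the commanded pose from where the row before left it, along the tool's axes as they then stand; what a row does not reach is not made up. A row lasts 1/10 s, in which the tool goes at most 50 mm and 8.59 degrees, less where a joint would pass 70% of its speed; a pose out of reach is approached as far as the arm can. A call with a gripper value outside its range is refused whole. The fingers move at their own pace and stop on an object; "squeeze" is the grip in N (left out, the last holds). Time passes only in rows, so rows that do not move let the fingers close. It gives the time, the measured TCP pose, the force, the opening and the grip force at its end, in the units of the state.
- r.read_state(): the state, without advancing time (a new reading comes with each control period).
- cams.get_image(name): name is "side" or "top" or "wrist"; returns the picture (400x640x3 uint8, red, green, blue); there is no depth.
- cams.camera_params(name): a dict with "intrinsics" (3x3 intrinsics, pixels), "R" (3x3) and "t" (3): a world point X has camera coordinates R X + t; the wrist camera has in their place "hand_eye" (4x4, takes a point from camera to tool coordinates, whose origin is the TCP and whose axes are the flange's). Camera axes: x right, y down, z forward; pixel columns grow to the right and rows downward; lengths in m; the calibration is good to about 2 mm. A picture is of the moment at which its call begins: read the wrist's pose just before it. camera_params takes no time and is no camera call.
- workorder.job_done(): hands the job in; it is judged then, once.
The state is a dict: "clock": time; "joint_positions": joint angles; "qd": joint speeds; "tau": joint torques, N m; "eef_pos": TCP position; "tool_rot": TCP orientation; "force": force on the tool from outside, world axes, zero at the start; "wrist_torque": the same for the moment, N m; "opening": finger opening in m; "grasp_force": force on a finger pad.
Only numpy, scipy, OpenCV 4.12 (cv2) and the standard library are available. Lean on these libraries where they do the work, as an engineer would, in place of code of your own. Each camera call takes 0.05 s, during which the arm holds its last target. There are 200 camera calls.

## Task

Lift the blue teapot by its overhead handle off the clamp's round rest and stand it upright, without dropping it, on the wooden ware board beside the clamp. Then pull the clamp's sprung jaw back by its yellow pull bar until the black pointer stands level with the red rider on the scale, and finish while still gripping the bar and holding the jaw there, so that the vase can be put in. Leave the rider, the mug, the vase, the tool tin and the brush pot where they are.

Things in the scene. Friction and masses are not known exactly. Their poses are not given: they have to be found in the camera images.
- clamp: Bench clamp for round pots, bolted down: grey bed 385 x 190 x 16 mm (own x from -260 to +125 mm), guide rods, two V jaws with black rubber pads, 125 mm high. Origin on the table under the axis of its cork rest (88 mm across, 54 mm high), where the teapot stands. Own +x points to the fixed jaw; own -x (within 0.3 rad of world -x) is the way the sprung jaw opens; z up.
- jaw (a joint): Travel of the sprung jaw, m: 0 closed on its stop (as it starts, and where two coil springs return it), up to 0.075, growing as it is pulled along the clamp's own -x. Needs about 6 N at 0, 1.2 N more per 10 mm, plus 1 N friction. It does not stay where it is left.
- pull_bar (a point): The jaw's yellow pull bar: level, round, 14 mm thick, 84 mm long along the clamp's own y, on a steel post at each end (66 mm clear between). Origin at its middle, on its axis, 112 mm above the table; axes parallel to the clamp's. At joint 0 it is 127 mm from the clamp's origin along own -x. 44 mm from its axis to the jaw plate (125 mm high); below it the carriage's top is 54 mm above the table.
- pointer (a point): Tip of the small black pointer on the carriage, at the clamp's right edge (own -y), 26 mm above the table; moves with the jaw. Lies 27 mm nearer the fixed jaw (own +x) and 74 mm to own -y of the pull bar's middle.
- mark (a point): Middle of the red rider (14 mm wide along the slide) clipped on the scale at the clamp's right edge, 26 mm above the table; axes parallel to the clamp's. The pointer is level with it when both have the same x in the clamp's frame. At the start it is 30 to 62 mm beyond the pointer along own -x. It can be pushed along, so keep off it.
- teapot: Blue glazed teapot, 0.4 to 0.7 kg, body 104 mm across, lid fixed. Origin at the middle of its foot (76 mm across); z up; own +x points to the spout, whose tip is 92 mm from the axis. An overhead cane handle arches over the lid in the plane of own x and z.
- teapot_handle (a point): Middle of the teapot's overhead handle: a straight level part 48 mm long along the teapot's own x and 13 mm thick, 160 mm above the foot. Free height of 41 mm under the bar above the lid's knob. Axes as the teapot's.
- ware_board: Fixed wooden board 320 x 170 x 22 mm, left or right of the clamp. Origin at the centre of its underside, own x along its length. The mug stands on its end nearer the robot (own -x); the other end is free.
- mug: Terracotta mug, 74 mm across, 88 mm high, on the ware board's near end; origin at the middle of its foot. Leave it.
- bat: Fixed grey round bat, 230 mm across, 18 mm thick, on the other side of the clamp; origin under its centre.
- vase: Terracotta vase standing on the bat, 140 mm across, 178 mm high, the next pot for the clamp; origin at the middle of its foot. Leave it.
- tool_tin: Green tin with modelling tools, 74 mm across, 200 mm high with the tools, right of the clamp's far end; origin at the middle of its foot. Leave it.
- brush_pot: White pot with brushes, 86 mm across, 235 mm high with the brushes, left of the clamp's far end; origin at the middle of its foot. Leave it.
There are look-alikes about, which are no part of the job. Leave any orange look-alike of the brush_pot alone.

How it is judged (in metres and radians):
On the way, in this order (a step that is already met when the one before it is completed fails the run):
1. the teapot is lifted clear of the rest by the gripper (z of teapot in the frame of clamp above 0.084 m and contact force between the fingers and teapot above 1 N), for 0.1 s.
2. the teapot stands upright on the ware board and is let go (z of teapot in the frame of ware_board between 0.018 and 0.027 m and x of teapot in the frame of ware_board between -0.125 and 0.125 m and y of teapot in the frame of ware_board between -0.06 and 0.06 m and angle between teapot's own z axis and vertical below 0.09 rad and linear speed of teapot below 0.02 m/s and contact force between teapot and ware_board above 1.5 N and contact force between the fingers and teapot below 0.1 N), for 0.3 s.
3. the jaw is pulled back by its bar until the pointer is level with the rider, and held (x of pointer in the frame of mark between -0.006 and 0.006 m and contact force between the fingers and jaw_c6 above 4 N and velocity of joint jaw between -0.01 and 0.01 m/s), for 0.5 s.
At the end, for the whole second after the job is handed in: The fingers grip the pull bar (over 4 N) and hold the jaw still with the pointer within 6 mm of the rider's middle along the slide (within the rider's width), no other thing wedging the jaw; the teapot stands upright (within 0.09 rad), at rest and let go on the ware board, its foot wholly on it (all of step 2 and all of step 3 and contact force between jaw and teapot below 0.3 N and contact force between jaw and mug below 0.3 N and contact force between jaw and vase below 0.3 N and contact force between jaw and tool_tin below 0.3 N and contact force between jaw and brush_pot below 0.3 N); the arm keeps its last pose, push and grip.
It fails at once if the teapot is tipped by more than about 25 degrees (angle between teapot's own z axis and vertical above 0.45 rad).
It fails at once if the teapot is dropped (falls freely by more than about 5 mm) (contact force between the fingers and teapot below 0.05 N and linear speed of teapot above 0.32 m/s).
It fails at once if the rider is pushed along the scale by more than 4 mm (distance of mark from where it was at the start of the episode above 0.004 m).
It fails at once if the mug, vase, tool tin or brush pot is shifted by more than 20 mm or tipped (distance of any of mug, vase, tool_tin, brush_pot from where it was at the start of the episode above 0.02 m or angle between any of mug, vase, tool_tin, brush_pot's own z axis and vertical above 0.35 rad).
It also fails if it takes over 56 s, if anything falls off the work surface, if the arm or the gripper's body presses on something with over 40 N, if the wrist force passes 120 N, or if a joint passes its speed limit or range.

## Working session

There is one attempt and no reset: what is moved stays moved. The work goes in short steps, Python scripts to look and compute and a tool call to move; the robot and the scene stay as the last step left them, time stands still between calls to the robot, and variables do not carry over. Pictures are saved under pics/ and viewed, at most 10 in all, crops included, and the job is handed in when it is done.

Besides the shell and the picture viewer there is one more tool, called after "Request:" by a JSON object that holds its "api" and its "payload", one argument or row to a line. send_rows: Moves the arm, as the interface text tells. Its arguments: {"type":"object","properties":{"commands":{"type":"array","items":{"type":"array","items":{"type":"number"}}},"squeeze":{"type":"number"}},"required":["commands"]}

```bash
mkdir -p pics; ls; python3 - <<'E'
from workcell import r,cams,workorder
import cv2,numpy as np
np.set_printoptions(precision=4,suppress=True)
print(r.read_state())
for n in ["side","top","wrist"]:
    im=cams.get_image(n); cv2.imwrite(f"pics/{n}0.png",im[:,:,::-1])
    print(n,cams.camera_params(n))
E
```

```text
pics
{'clock': 0.0, 'joint_positions': array([-77.1049,   5.2635,  70.5831,  -0.0006, 104.2671,  -3.248 ]), 'qd': array([-0.0107,  0.0066, -0.0745, -0.0027,  0.071 , -0.0533]), 'tau': array([ -0.0012, -45.8735, -41.8024,  -0.0001,   0.0116,   0.    ]), 'eef_pos': array([ 0.1668, -0.5761,  0.2301]), 'tool_rot': array([-179.8864,   -0.0058,   16.143 ]), 'force': array([-0.6492, -0.0018, -0.2947]), 'wrist_torque': array([ 0.0039, -0.0292,  0.0054]), 'grasp_force': 0.0, 'opening': 0.08531082824393431}
side {'intrinsics': array([[390.6957,   0.    , 317.4545],
       [  0.    , 390.6957, 191.9147],
       [  0.    ,   0.    ,   1.    ]]), 'R': array([[-0.9943, -0.1054, -0.0153],
       [-0.0408,  0.5097, -0.8594],
       [ 0.0984, -0.8539, -0.5111]]), 't': array([0.522 , 0.1287, 1.1953])}
top {'intrinsics': array([[467.3532,   0.    , 320.112 ],
       [  0.    , 467.3532, 195.6844],
       [  0.    ,   0.    ,   1.    ]]), 'R': array([[-0.0691, -0.9976,  0.0034],
       [-0.9729,  0.0666, -0.2215],
       [ 0.2208, -0.0186, -0.9751]]), 't': array([0.057 , 0.5648, 1.3518])}
wrist {'intrinsics': array([[352.5837,   0.    , 317.6038],
       [  0.    , 352.5837, 200.5334],
       [  0.    ,   0.    ,   1.    ]]), 'hand_eye': array([[-0.001 , -0.9622, -0.2725,  0.0691],
       [ 1.    , -0.0005, -0.0018, -0.0001],
       [ 0.0016, -0.2725,  0.9622, -0.1436],
       [ 0.    ,  0.    ,  0.    ,  1.    ]])}
```

View pics/top0.png

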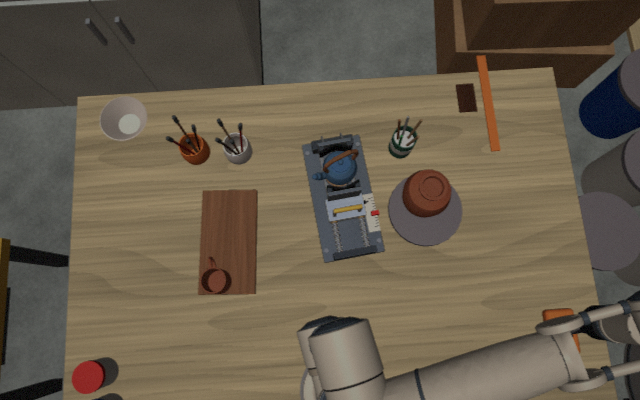

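View pics/side0.png

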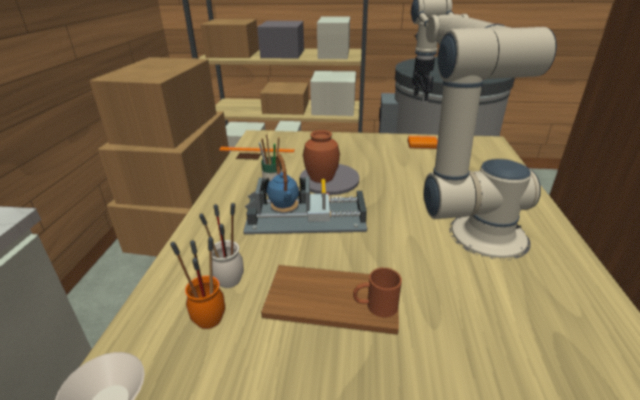

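Top view: clamp about (342,198), teapot (340,168) with spout at left (318,177), yellow bar (347,209), red rider (376,213). The ware board is at (228,242) with the mug on its near end (215,280). Two brush pots: the white one (237,150) and the orange look-alike (195,150); I touch neither. Next: measure from an enlarged crop.

```bash
cat > h.py <<'E'
import numpy as np,cv2
from workcell import r,cams,workorder
from scipy.spatial.transform import Rotation as Ro
np.set_printoptions(precision=4,suppress=True)
def cam(n,st=None):
    p=cams.camera_params(n);K=p["intrinsics"]
    if n!="wrist": return K,p["R"],p["t"]
    T=np.eye(4);T[:3,:3]=Ro.from_euler("xyz",st["tool_rot"],degrees=True).as_matrix();T[:3,3]=st["eef_pos"]
    M=np.linalg.inv(T@p["hand_eye"]);return K,M[:3,:3],M[:3,3]
def onz(c,uv,z):
    K,R,t=c;d=R.T@np.linalg.inv(K)@np.array([*uv,1.]);o=-R.T@t
    return o+d*(z-o[2])/d[2]
def proj(c,X):
    K,R,t=c;p=K@(R@np.asarray(X)+t);return p[:2]/p[2]
def blobs(m,amin=15):
    n,l,s,c=cv2.connectedComponentsWithStats(m.astype(np.uint8))
    return [(s[i,4],c[i].round(1),s[i,:4],l==i) for i in range(1,n) if s[i,4]>=amin]
E
python3 - <<'E'
from h import *
im=cv2.imread("pics/top0.png");hsv=cv2.cvtColor(im,cv2.COLOR_BGR2HSV);c=cam("top")
crop=cv2.resize(im[125:270,290:400],None,fx=4,fy=4,interpolation=cv2.INTER_CUBIC);cv2.imwrite("pics/crop.png",crop)
H,S,V=cv2.split(hsv)
roi=np.zeros(H.shape,bool);roi[125:270,290:400]=1
for nm,m,z in [("yellow",(H>18)&(H<32)&(S>140)&(V>110),.112),("red",((H<6)|(H>174))&(S>170),.026),("blue",(H>98)&(H<118)&(S>110),.09),("cane",(H<18)&(S>90)&(V<220),.214)]:
    for a,cc,b,mm in blobs(m&roi,8):
        ys,xs=np.where(mm);rect=cv2.minAreaRect(np.c_[xs,ys].astype(np.float32))
        pts=[onz(c,p,z)[:2] for p in cv2.boxPoints(rect)]
        print(nm,a,cc,b,onz(c,cc,z),"rect",rect, np.array(pts).round(3).tolist())
# board: brown vs table
m=(S>90)&(V<150)&(H<20);q=np.zeros(H.shape,bool);q[180:305,190:265]=1
for a,cc,b,mm in blobs(m&q,500):
    ys,xs=np.where(mm);rect=cv2.minAreaRect(np.c_[xs,ys].astype(np.float32));print("board",a,cc,b,rect,[onz(c,p,.022)[:2].round(3).tolist() for p in cv2.boxPoints(rect)])
E
```

```text
yellow 100 [347.4 208.4] [334 205  28   8] [ 0.5132 -0.0574  0.112 ] rect ((347.56793212890625, 208.36227416992188), (3.6243412494659424, 27.274703979492188), 79.3803482055664) [[0.514, -0.018], [0.523, -0.097], [0.513, -0.098], [0.503, -0.019]]
red 27 [374.6 212.6] [371 210   8   6] [ 0.511  -0.1467  0.026 ] rect ((374.5294189453125, 212.61764526367188), (3.8805696964263916, 6.5484619140625), 75.96376037597656) [[0.515, -0.136], [0.519, -0.156], [0.507, -0.157], [0.503, -0.137]]
blue 18 [332.4 155.4] [329 154   9   5] [ 0.6836 -0.0272  0.09  ] rect ((332.70001220703125, 154.89999389648438), (3.130495071411133, 8.497057914733887), 63.43495178222656) [[0.685, -0.014], [0.695, -0.038], [0.686, -0.042], [0.675, -0.018]]
blue 442 [338.  169.9] [313 156  43  29] [ 0.637  -0.0406  0.09  ] rect ((336.3303527832031, 174.13150024414062), (21.80609130859375, 43.849205017089844), 58.570438385009766) [[0.623, 0.039], [0.686, -0.079], [0.626, -0.108], [0.563, 0.009]]
blue 9 [324.9 160.8] [323 158   4   7] [ 0.6682 -0.0033  0.09  ] rect ((325.0172424316406, 161.20689392089844), (1.6712579727172852
[... 753 characters left out ...]
8222656) [[0.627, 0.017], [0.671, -0.084], [0.639, -0.096], [0.595, 0.004]]
cane 21 [335.7 185. ] [331 183  12   4] [ 0.56   -0.0233  0.214 ] rect ((336.26800537109375, 185.27601623535156), (11.180341720581055, 2.593839168548584), 10.304845809936523) [[0.559, -0.009], [0.566, -0.011], [0.559, -0.04], [0.552, -0.038]]
cane 47 [375.1 212.3] [371 209   9   7] [ 0.4777 -0.1227  0.214 ] rect ((375.0, 212.0), (6.0, 8.0), 90.0) [[0.487, -0.113], [0.486, -0.134], [0.47, -0.132], [0.471, -0.111]]
board 6014 [227.8 242.3] [197 189  61 107] ((227.23272705078125, 241.96844482421875), (58.91917037963867, 106.9115219116211), 1.023030161857605) [[0.3, 0.404], [0.627, 0.394], [0.611, 0.211], [0.285, 0.229]]
```

View pics/crop.png

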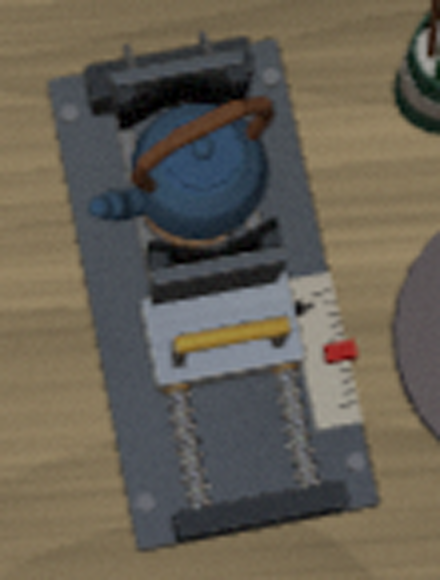

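Crop: the bar runs crop (177,343)-(290,325), pointer tip at (303,308), rider at (341,352). The handle arches from (145,185) to (270,108), with the spout at lower left. Next: raise and bring the wrist camera over the clamp, with tool yaw near 97°.

Request:
{"api": "send_rows", "payload": {
  "commands": [
    [1,0,0,-0.04,0,0,0],
    [1,0,0,-0.04,0,0,0],
    [1,0,0,-0.04,0,0,0],
    [1,0.034,-0.023,0,0,0,0],
    [1,0.034,-0.023,0,0,0,0],
    [1,0.034,-0.023,0,0,0,0],
    [1,0.034,-0.023,0,0,0,0],
    [1,0.034,-0.023,0,0,0,0],
    [1,0.034,-0.023,0,0,0,0],
    [1,0.034,-0.023,0,0,0,0]
  ]
}}

```text
clock: 1.15
eef_pos: [0.3514, -0.354, 0.351]
tool_rot: [-180.0, 0.0, 16.1]
force: [0.5, 0.4, 0.6]
opening: 0.0851
grasp_force: 0.0
```

Request:
{"api": "send_rows", "payload": {
  "commands": [
    [1,0.034,-0.023,0,0,0,0],
    [1,0.034,-0.023,0,0,0,0],
    [1,0.034,-0.023,0,0,0,0],
    [1,0.034,-0.023,0,0,0,0],
    [1,0.034,-0.023,0,0,0,0],
    [1,0.034,-0.023,0,0,0,0],
    [1,0.034,-0.023,0,0,0,0],
    [1,0.034,-0.023,0,0,0,0],
    [1,0.034,-0.023,0,0,0,0],
    [1,0,0,0,0,0,0]
  ]
}}

```text
clock: 2.15
eef_pos: [0.5892, -0.0676, 0.3488]
tool_rot: [-179.8, 0.1, 16.5]
force: [0.2, -0.7, -1.2]
opening: 0.0851
grasp_force: 0.0
```

Request:
{"api": "send_rows", "payload": {
  "commands": [
    [1,0,0,0,0,0,-0.14],
    [1,0,0,0,0,0,-0.14],
    [1,0,0,0,0,0,-0.14],
    [1,0,0,0,0,0,-0.14],
    [1,0,0,0,0,0,-0.14],
    [1,0,0,0,0,0,-0.14],
    [1,0,0,0,0,0,-0.14],
    [1,0,0,0,0,0,-0.14],
    [1,0,0,0,0,0,-0.14],
    [1,0,0,0,0,0,-0.14]
  ]
}}

```text
clock: 3.15
eef_pos: [0.5867, -0.0721, 0.3511]
tool_rot: [-180.0, 0.0, 96.7]
force: [0.9, -0.1, 1.5]
opening: 0.0855
grasp_force: 0.0
```

Request:
{"api": "send_rows", "payload": {
  "commands": [
    [1,0,0,0,0,0,0],
    [1,0,0,0,0,0,0],
    [1,0,0,0,0,0,0]
  ]
}}

```text
clock: 3.45
eef_pos: [0.5869, -0.0718, 0.3512]
tool_rot: [-180.0, 0.0, 96.2]
force: [0.7, -0.3, -0.5]
opening: 0.0854
grasp_force: 0.0
```

```bash
python3 - <<'E'
from h import *
st=r.read_state();im=cams.get_image("wrist")[:,:,::-1].copy();cv2.imwrite("pics/w1.png",im)
import pickle;pickle.dump(st,open("st1.pkl","wb"))
print(st["eef_pos"],st["tool_rot"],st["joint_positions"],st["clock"])
E
```

```text
[ 0.5869 -0.0718  0.3512] [-179.9899    0.0008   96.1869] [-10.2675   7.4284  55.7787  -0.004  116.8023 -16.4562] 3.45
```

View pics/w1.png

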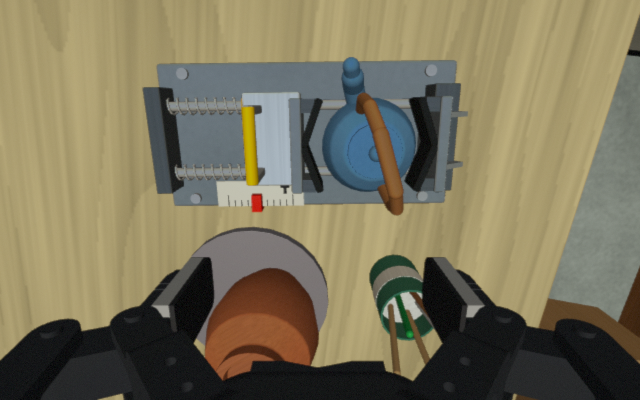

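Wrist view: bar (250,145), red rider (257,203), pointer (285,189), teapot body (370,145) with spout up at (351,65), cane handle (360,97)-(397,212).

```bash
cat > meas.py <<'E'
from h import *
import pickle
im=cv2.imread("pics/w1.png");st=pickle.load(open("st1.pkl","rb"));c=cam("wrist",st)
H,S,V=cv2.split(cv2.cvtColor(im,cv2.COLOR_BGR2HSV));roi=np.zeros(H.shape,bool);roi[40:222,150:470]=1
def rect(m,z,amin):
    for a,cc,b,mm in sorted(blobs(m&roi,amin),key=lambda q:-q[0])[:2]:
        ys,xs=np.where(mm);R=cv2.minAreaRect(np.c_[xs,ys].astype(np.float32));P=cv2.boxPoints(R)
        if np.linalg.norm(P[0]-P[1])<np.linalg.norm(P[1]-P[2]):e=[(P[0]+P[1])/2,(P[2]+P[3])/2]
        else: e=[(P[1]+P[2])/2,(P[3]+P[0])/2]
        E=[onz(c,p,z) for p in e];print(a,cc,e,"mid",(E[0]+E[1])/2,"len",np.linalg.norm(E[0]-E[1]),"ang",np.degrees(np.arctan2(*(E[1]-E[0])[[1,0]]))%180)
print("bar");rect((H>18)&(H<34)&(S>170)&(V>110),.112,200)
print("red");rect(((H<6)|(H>174))&(S>190)&(V>120),.03,30)
cane=(H>4)&(H<17)&(S>110)&(V>50);print("cane");rect(cane,.214,200)
a,cc,b,mm=max(blobs(cane&roi,200),key=lambda q:q[0]);
for y in range(95,216,8):
    x=np.where(mm[y])[0]
    if len(x):print(y,x.min(),x.max(),onz(c,(x.mean(),y),.214)[:2])
q=np.array([[158,66],[457,60],[443,203],[176,206]],float);Q=np.array([onz(c,p,.016) for p in q])[:,:2]
print("bed",Q,[np.degrees(np.arctan2(*(b-a)[::-1])) for a,b in [(Q[0],Q[1]),(Q[3],Q[2])]])
# expectations in image
E
python3 meas.py
```

```text
bar
921 [249.5 145.2] [array([246.8807, 106.68  ], dtype=float32), array([251.9682, 184.2644], dtype=float32)] mid [ 0.5112 -0.0578  0.112 ] len 0.08350714808590291 ang 96.89849364264208
red
159 [256.5 203.2] [array([256.5, 195. ], dtype=float32), array([256.5, 211. ], dtype=float32)] mid [ 0.5104 -0.1457  0.03  ] len 0.0228867946810778 ang 93.43740197073268
cane
2019 [383.3 154.9] [array([364.5103,  92.3241], dtype=float32), array([397.3862, 214.4345], dtype=float32)] mid [ 0.6349 -0.0396  0.214 ] len 0.10253091617199782 ang 113.75393742971539
95 359 368 [0.6137 0.0053]
103 357 375 [ 0.6165 -0.0003]
111 357 378 [ 0.6185 -0.0061]
119 368 381 [ 0.6248 -0.0114]
127 371 385 [ 0.6284 -0.0172]
135 373 388 [ 0.6313 -0.0231]
143 375 390 [ 0.6339 -0.0291]
151 377 392 [ 0.6364 -0.0352]
159 379 394 [ 0.639  -0.0413]
167 382 396 [ 0.6421 -0.0475]
175 384 398 [ 0.6447 -0.0539]
183 386 401 [ 0.6479 -0.0602]
191 379 402 [ 0.6465 -0.0671]
199 383 402 [ 0.6493 -0.0737]
207 387 402 [ 0.6521 -0.0803]
bed [[ 0.3727  0.0182]
 [ 0.7499  0.0659]
 [ 0.7705 -0.1218]
 [ 0.3952 -0.1665]] [np.float64(7.207240428855047), np.float64(6.799292645861253)]
```

Request:
{"api": "send_rows", "payload": {
  "commands": [
    [1,0.014,0.027,0,0,0,0],
    [1,0.0134,0.0263,0,0,0,0],
    [1,0,0,0,0,0,-0.106],
    [1,0,0,0,0,0,-0.106],
    [1,0,0,0,0,0,-0.106],
    [1,0,0,0.03,0,0,0],
    [1,0,0,0.03,0,0,0],
    [1,0,0,0.03,0,0,0],
    [1,0,0,0,0,0,0],
    [1,0,0,0,0,0,0]
  ]
}}

```text
clock: 4.5
eef_pos: [0.6368, -0.0384, 0.2614]
tool_rot: [-179.9, -0.0, 114.5]
force: [0.4, 0.1, 0.5]
opening: 0.0855
grasp_force: 0.0
```

```bash
python3 - <<'E'
from h import *
st=r.read_state();im=cams.get_image("wrist")[:,:,::-1].copy();cv2.imwrite("pics/w2.png",im);c=cam("wrist",st)
print(st["eef_pos"],st["tool_rot"])
H,S,V=cv2.split(cv2.cvtColor(im,cv2.COLOR_BGR2HSV));cane=(H>4)&(H<17)&(S>110)&(V>50)
g=st["eef_pos"]*[1,1,0]+[0,0,.214];print("tcp at",proj(c,g))
for a,cc,b,mm in blobs(cane,1500):
    print(a,cc,b)
    for y in range(b[1],b[1]+b[3],14):
        x=np.where(mm[y])[0];print(y,x.min(),x.max(),onz(c,(x.mean(),y),.214)[:2])
E
```

```text
[ 0.6368 -0.0384  0.2614] [-179.9451   -0.0322  114.5345]
tcp at [317.672  226.4753]
3267 [319.4 216.5] [308 131  23 170]
131 318 323 [0.6157 0.0113]
145 312 329 [0.6188 0.0046]
159 311 329 [ 0.6217 -0.0024]
173 311 329 [ 0.625  -0.0095]
187 311 329 [ 0.6283 -0.0167]
201 309 330 [ 0.6314 -0.0242]
215 309 330 [ 0.6348 -0.0317]
229 309 329 [ 0.6381 -0.0395]
243 309 329 [ 0.6417 -0.0474]
257 309 329 [ 0.6454 -0.0555]
271 309 328 [ 0.6489 -0.0639]
285 310 326 [ 0.6525 -0.0725]
299 313 322 [ 0.6561 -0.0813]
2265 [624.2 315.3] [593 264  47  99]
264 639 639 [0.8199 0.019 ]
278 628 639 [0.8228 0.0102]
292 617 639 [0.8257 0.0012]
306 606 639 [ 0.8288 -0.008 ]
320 596 639 [ 0.8321 -0.0173]
334 609 639 [ 0.8422 -0.0239]
348 624 639 [ 0.8531 -0.0303]
362 638 639 [ 0.8639 -0.0371]
```

View pics/w2.png

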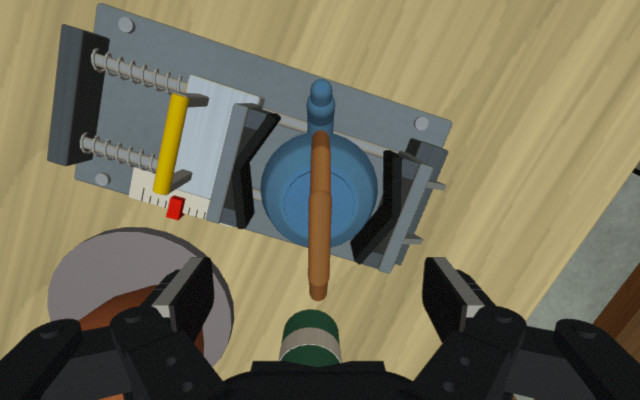

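The handle is vertical at column 319, rows 131–299, in line with the tool. Descend and grip.

Request:
{"api": "send_rows", "payload": {
  "commands": [
    [1,0,0,0.025,0,0,0],
    [1,0,0,0.025,0,0,0],
    [1,0,0,0.017,0,0,0],
    [1,0,0,0,0,0,0],
    [0,0,0,0,0,0,0],
    [0,0,0,0,0,0,0],
    [0,0,0,0,0,0,0],
    [0,0,0,0,0,0,0],
    [0,0,0,0,0,0,0],
    [0,0,0,0,0,0,0]
  ],
  "squeeze": 70
}}

```text
clock: 5.55
eef_pos: [0.6373, -0.0383, 0.1951]
tool_rot: [179.9, 0.0, 114.6]
force: [0.1, 0.1, 2.6]
opening: 0.0111
grasp_force: 68.1
```

Request:
{"api": "send_rows", "payload": {
  "commands": [
    [0,0,0,0,0,0,0],
    [0,0,0,0,0,0,0],
    [0,0,0,0,0,0,0]
  ]
}}

```text
clock: 5.85
eef_pos: [0.6373, -0.0384, 0.1951]
tool_rot: [179.9, 0.0, 114.6]
force: [0.8, 1.0, 4.9]
opening: 0.0107
grasp_force: 68.2
```

Gripped. While the arm lifts, I'll work out the placing spot.

Request:
{"api": "send_rows", "payload": {
  "commands": [
    [0,0,0,-0.01,0,0,0],
    [0,0,0,-0.015,0,0,0],
    [0,0,0,-0.02,0,0,0],
    [0,0,0,-0.025,0,0,0],
    [0,0,0,-0.025,0,0,0],
    [0,0,0,-0.02,0,0,0],
    [0,0,0,-0.015,0,0,0],
    [0,0,0,-0.01,0,0,0],
    [0,0,0,0,0,0,0]
  ]
}}

```text
clock: 6.75
eef_pos: [0.6372, -0.0386, 0.3361]
tool_rot: [179.9, 0.1, 114.6]
force: [1.1, -0.7, -3.8]
opening: 0.0111
grasp_force: 68.4
```

```bash
python3 - <<'E'
from h import *
im=cv2.imread("pics/top0.png");H,S,V=cv2.split(cv2.cvtColor(im,cv2.COLOR_BGR2HSV));c=cam("top")
q=np.zeros(H.shape,bool);q[180:305,190:265]=1
m=((S>90)&(V<150)&(H<20)&q).astype(np.uint8);m=cv2.morphologyEx(m,cv2.MORPH_OPEN,np.ones((5,5)))
ct=max(cv2.findContours(m,0,2)[0],key=cv2.contourArea);print(cv2.contourArea(ct))
# edges: sample columns/rows, line fits
L=[];Rr=[];T=[];B=[]
for y in range(200,282,3):
    x=np.where(m[y])[0];L.append(onz(c,(x.min()-.5,y),.022)[:2]);Rr.append(onz(c,(x.max()+.5,y),.022)[:2])
for x in range(208,252,3):
    y=np.where(m[:,x])[0];T.append(onz(c,(x,y.min()-.5),.022)[:2]);B.append(onz(c,(x,y.max()+.5),.022)[:2])
for n,p,k in [("L",L,0),("R",Rr,0),("T",T,1),("B",B,1)]:
    p=np.array(p);a=np.polyfit(p[:,k],p[:,1-k],1);a=np.polyfit(*(lambda g:(p[g,k],p[g,1-k]))(np.abs(np.polyval(a,p[:,k])-p[:,1-k])<.006),1);print(n,a,np.degrees(np.arctan(a[0])))
for n,uv in [("white pot",(237,155)),("orange pot",(195,154)),("mug",(215,282))]:print(n,onz(c,uv,.08 if n!="mug" else .11))
st=r.read_state();print(st["eef_pos"],st["tool_rot"],st["force"],st["opening"])
E
```

```text
5797.5
L [-0.0569  0.4206] -3.2554078130998327
R [-0.0606  0.2491] -3.4683235103476995
T [0.0499 0.6016] 2.8580466959223316
B [0.0539 0.279 ] 3.087266896779338
white pot [0.7079 0.2625 0.08  ]
orange pot [0.7198 0.3901 0.08  ]
mug [0.3292 0.3303 0.11  ]
[ 0.6372 -0.0386  0.3361] [179.8939   0.0737 114.5679] [ 1.1385 -0.6649 -3.7898] 0.0110589127015705
```

Request:
{"api": "send_rows", "payload": {
  "commands": [
    [0,0.01,0.0008,0,0,0,0],
    [0,0.02,0.0015,0,0,0,0],
    [0,0.03,0.0023,0,0,0,0],
    [0,0.035,0.0027,0,0,0,0],
    [0,0.035,0.0027,0,0,0,0],
    [0,0.035,0.0027,0,0,0,0],
    [0,0.035,0.0027,0,0,0,0],
    [0,0.035,0.0027,0,0,0,0],
    [0,0.035,0.0027,0,0,0,0],
    [0,0.035,0.0027,0,0,0,0]
  ]
}}

```text
clock: 7.75
eef_pos: [0.5293, 0.2512, 0.3334]
tool_rot: [-179.9, -0.0, 114.7]
force: [0.4, -0.1, -4.6]
opening: 0.011
grasp_force: 68.3
```

Request:
{"api": "send_rows", "payload": {
  "commands": [
    [0,0.03,0.0023,0,0,0,0],
    [0,0.02,0.0015,0,0,0,0],
    [0,0.01,0.0008,0,0,0,0],
    [0,0,0,0.01,0,0,0],
    [0,0,0,0.02,0,0,0],
    [0,0,0,0.03,0,0,0],
    [0,0,0,0.03,0,0,0],
    [0,0,0,0.02,0,0,0],
    [0,0,0,0.01,0,0,0],
    [0,0,0,0,0,0,0]
  ]
}}

```text
clock: 8.75
eef_pos: [0.5101, 0.304, 0.2118]
tool_rot: [-179.8, 0.0, 114.5]
force: [0.9, -0.2, -3.0]
opening: 0.0109
grasp_force: 68.3
```

```bash
python3 - <<'E'
from h import *
st=r.read_state();print(st["eef_pos"],st["tool_rot"],st["force"],st["wrist_torque"])
a=cams.get_image("wrist")[:,:,::-1];b=cams.get_image("side")[:,:,::-1]
s=cv2.resize(b[150:350,220:440],None,fx=1.5,fy=1.5,interpolation=cv2.INTER_CUBIC);w=cv2.resize(a,(480,300));
cv2.imwrite("pics/p3.png",np.hstack([w,s[:, :310]]))
E
```

```text
[0.5101 0.304  0.2118] [-179.7657    0.0261  114.5167] [ 0.9025 -0.1919 -3.0291] [-0.0084 -0.0039  0.0051]
```

View pics/p3.png

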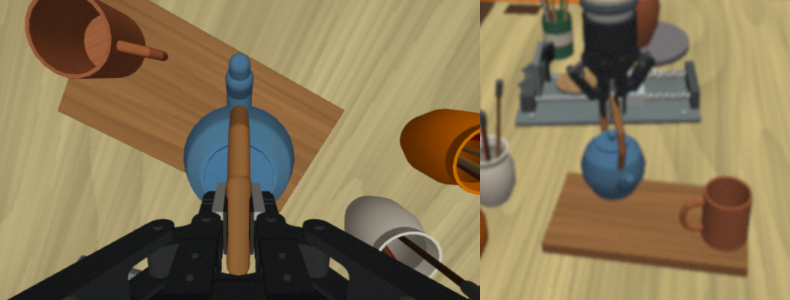

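The teapot hangs upright over the free end of the board, and the mug and brush pot are clear. Lower it.

Request:
{"api": "send_rows", "payload": {
  "commands": [
    [0,0,0,0.01,0,0,0],
    [0,0,0,0.015,0,0,0],
    [0,0,0,0.01,0,0,0],
    [0,0,0,0.006,0,0,0],
    [0,0,0,0.003,0,0,0],
    [0,0,0,0.002,0,0,0],
    [0,0,0,0.001,0,0,0],
    [0,0,0,0,0,0,0],
    [0,0,0,0,0,0,0]
  ]
}}

```text
clock: 9.75
eef_pos: [0.5109, 0.3053, 0.1678]
tool_rot: [180.0, -0.0, 114.6]
force: [0.2, -0.0, -4.8]
opening: 0.0107
grasp_force: 68.3
```

Request:
{"api": "send_rows", "payload": {
  "commands": [
    [0,0,0,0.002,0,0,0],
    [0,0,0,0.001,0,0,0],
    [0,0,0,0.001,0,0,0],
    [0,0,0,0,0,0,0],
    [0,0,0,0,0,0,0]
  ]
}}

```text
clock: 10.25
eef_pos: [0.5107, 0.3051, 0.1632]
tool_rot: [-180.0, 0.0, 114.6]
force: [0.2, 0.9, -4.4]
opening: 0.0106
grasp_force: 68.6
```

Request:
{"api": "send_rows", "payload": {
  "commands": [
    [0,0,0,0.001,0,0,0],
    [0,0,0,0.001,0,0,0],
    [0,0,0,0,0,0,0],
    [0,0,0,0,0,0,0]
  ]
}}

```text
clock: 10.65
eef_pos: [0.511, 0.3055, 0.163]
tool_rot: [179.9, -0.0, 114.6]
force: [-2.4, -0.0, 5.9]
opening: 0.0109
grasp_force: 69.4
```

Touching down. Release, then rise.

Request:
{"api": "send_rows", "payload": {
  "commands": [
    [0.3,0,0,0,0,0,0],
    [0.6,0,0,0,0,0,0],
    [1,0,0,0,0,0,0],
    [1,0,0,0,0,0,0],
    [1,0,0,0,0,0,0],
    [1,0,0,0,0,0,0],
    [1,0,0,0,0,0,0],
    [1,0,0,0,0,0,0]
  ]
}}

```text
clock: 11.45
eef_pos: [0.5107, 0.3052, 0.1613]
tool_rot: [180.0, -0.0, 114.6]
force: [-0.5, 0.1, 0.8]
opening: 0.0853
grasp_force: 0.0
```

Request:
{"api": "send_rows", "payload": {
  "commands": [
    [1,0,0,-0.01,0,0,0],
    [1,0,0,-0.03,0,0,0],
    [1,0,0,-0.04,0,0,0],
    [1,0,0,-0.04,0,0,0],
    [1,0,0,-0.03,0,0,0],
    [1,0,0,0,0,0,0]
  ]
}}

```text
clock: 12.05
eef_pos: [0.5115, 0.3056, 0.3186]
tool_rot: [179.4, -0.0, 114.6]
force: [0.7, -0.5, 0.8]
opening: 0.085
grasp_force: 0.0
```

```bash
python3 - <<'E'
from h import *
st=r.read_state();print(st["eef_pos"],st["tool_rot"],st["clock"])
c=cam("wrist",st);a=cams.get_image("wrist")[:,:,::-1].copy();b=cams.get_image("side")[:,:,::-1]
for X in [(.6156,.2988,.022)]: print(proj(c,X))
cv2.polylines(a,[np.array([proj(c,(.511+.038*np.cos(t),.3055+.038*np.sin(t),.022)) for t in np.linspace(0,6.28,40)]).astype(np.int32)],True,(0,255,0))
s=cv2.resize(b[150:350,220:440],None,fx=1.5,fy=1.5,interpolation=cv2.INTER_CUBIC);w=cv2.resize(a,(480,300))
cv2.imwrite("pics/p4.png",np.hstack([w,s[:, :310]]))
E
```

```text
[0.5115 0.3056 0.3186] [179.3927  -0.0338 114.5821] 12.05
[385.9446 196.3976]
```

View pics/p4.png

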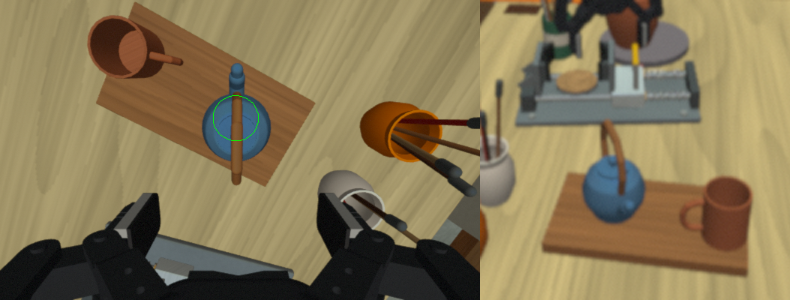

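The teapot stands on the board, released, with its foot inside the edges. Next: hover over the pull bar with the fingers partly closed, because the jaw plate is only 44 mm from the bar's axis.

Request:
{"api": "send_rows", "payload": {
  "commands": [
    [1,-0.02,-0.0092,0,0,0,0],
    [1,-0.035,-0.016,0,0,0,0],
    [1,-0.04,-0.0183,0,0,0,0],
    [1,-0.04,-0.0183,0,0,0,0],
    [1,-0.04,-0.0183,0,0,0,0],
    [0.47,-0.04,-0.0183,0,0,0,0],
    [0.47,-0.04,-0.0183,0,0,0,0],
    [0.47,-0.04,-0.0183,0,0,0,0],
    [0.47,-0.035,-0.0165,0,0,0,0],
    [0.47,0,0,0,0,0,0]
  ]
}}

```text
clock: 13.15
eef_pos: [0.5094, -0.062, 0.3089]
tool_rot: [-179.8, -0.0, 114.2]
force: [0.2, 0.3, 0.2]
opening: 0.0401
grasp_force: 0.0
```

Request:
{"api": "send_rows", "payload": {
  "commands": [
    [0.47,0,0,0,0,0,0.102],
    [0.47,0,0,0,0,0,0.102],
    [0.47,0,0,0,0,0,0.103],
    [0.47,0,0,0.03,0,0,0],
    [0.47,0,0,0.03,0,0,0],
    [0.47,0,0,0.03,0,0,0],
    [0.47,0,0,0,0,0,0],
    [0.47,0,0,0,0,0,0],
    [0.47,0,0,0,0,0,0]
  ]
}}

```text
clock: 14.05
eef_pos: [0.5107, -0.0577, 0.2232]
tool_rot: [179.9, 0.0, 97.0]
force: [-0.1, -0.3, -0.6]
opening: 0.04
grasp_force: 0.0
```

```bash
cat > m2.py <<'E'
from h import *
import sys
st=r.read_state();c=cam("wrist",st);im=cams.get_image("wrist")[:,:,::-1].copy()
print(st["eef_pos"],st["tool_rot"],st["opening"],st["clock"],st["joint_positions"])
cv2.imwrite("pics/"+sys.argv[1],im)
H,S,V=cv2.split(cv2.cvtColor(im,cv2.COLOR_BGR2HSV));ex=np.array([np.cos(np.radians(7)),np.sin(np.radians(7))])
bar=np.array([.5112,-.0578])
for n,m,z in [("bar",(H>18)&(H<34)&(S>170)&(V>110),.112),("red",((H<6)|(H>174))&(S>190)&(V>100),.03)]:
    for a,cc,b,mm in sorted(blobs(m,60),key=lambda q:-q[0])[:2]:
        ys,xs=np.where(mm);R=cv2.minAreaRect(np.c_[xs,ys].astype(np.float32));C=onz(c,R[0],z)
        P=C[:2]-bar;print(n,a,R,C,"rel bar0 own x,y",P@ex,P@[-ex[1],ex[0]])
cv2.imwrite("pics/c_"+sys.argv[1],cv2.resize(im[60:330,100:460],None,fx=2,fy=2,interpolation=cv2.INTER_CUBIC))
E
python3 m2.py w5.png
```

```text
[ 0.5107 -0.0577  0.2232] [179.8685   0.0344  97.0157] 0.04000494899600254 14.05 [-10.2407  -8.2594  84.5804   0.0063 103.5431 -17.2549]
bar 1809 ((318.76275634765625, 197.46299743652344), (16.6031494140625, 109.0837631225586), 0.5672663450241089) [ 0.5118 -0.0577  0.112 ] rel bar0 own x,y 0.0005706623178568692 -7.556252788641802e-06
red 261 ((306.0, 256.5), (23.0, 12.0), 90.0) [ 0.5096 -0.1446  0.03  ] rel bar0 own x,y -0.012198730309766509 -0.0859803104580016
```

View pics/c_w5.png

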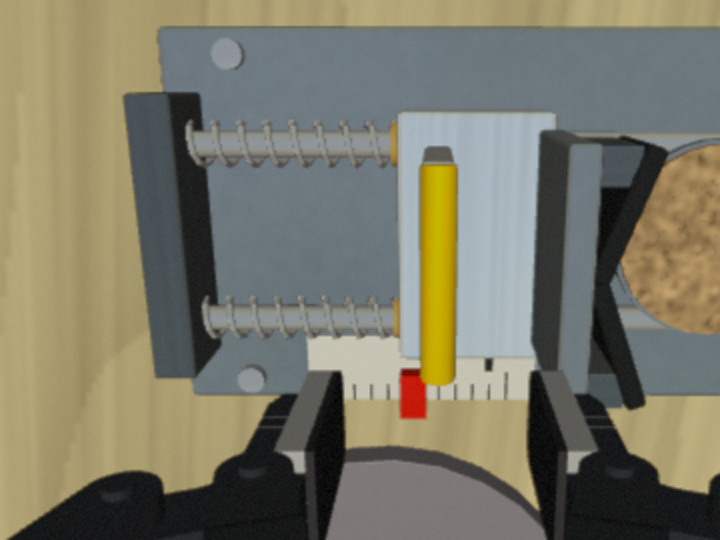

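Crop: bar at crop column 438, black pointer at (488,365), red rider at (413,395), fingers straddling in line with the bar. Descend and grip.

```bash
python3 - <<'E'
from h import *
st=r.read_state();c=cam("wrist",st);ex=np.array([np.cos(np.radians(7)),np.sin(np.radians(7))])
for uv in [(344,242.5),(306,256)]:print((onz(c,uv,.026)[:2]-[.5115,-.0578])@ex)
print((onz(c,(306,256),.03)[:2]-[.5115,-.0578])@ex)
E
```

```text
0.02733877950848667
-0.012347478633629219
-0.012216290143150364
```

Request:
{"api": "send_rows", "payload": {
  "commands": [
    [0.47,0,0,0.03,0,0,0],
    [0.47,0,0,0.035,0,0,0],
    [0.47,0,0,0.03,0,0,0],
    [0.47,0,0,0.02,0,0,0],
    [0.47,0,0,0.01,0,0,0],
    [0.47,0,0,0.005,0,0,0],
    [0.47,0,0,0,0,0,0],
    [0.47,0,0,0,0,0,0]
  ]
}}

```text
clock: 14.9
eef_pos: [0.5111, -0.0581, 0.093]
tool_rot: [179.9, 0.0, 97.0]
force: [-0.3, 0.7, 0.7]
opening: 0.0401
grasp_force: 0.0
```

Request:
{"api": "send_rows", "payload": {
  "commands": [
    [0,0,0,0,0,0,0],
    [0,0,0,0,0,0,0],
    [0,0,0,0,0,0,0],
    [0,0,0,0,0,0,0],
    [0,0,0,0,0,0,0],
    [0,0,0,0,0,0,0],
    [0,0,0,0,0,0,0]
  ],
  "squeeze": 80
}}

```text
clock: 15.6
eef_pos: [0.5118, -0.058, 0.0927]
tool_rot: [179.7, 0.0, 97.0]
force: [5.6, 0.6, 2.6]
opening: 0.0115
grasp_force: 77.9
```

The measured pointer-to-rider gap is 39.5 mm, and tool y is the clamp's +x.

Request:
{"api": "send_rows", "payload": {
  "commands": [
    [0,0,-0.003,0,0,0,0],
    [0,0,-0.005,0,0,0,0],
    [0,0,-0.006,0,0,0,0],
    [0,0,-0.006,0,0,0,0],
    [0,0,-0.006,0,0,0,0],
    [0,0,-0.006,0,0,0,0],
    [0,0,-0.005,0,0,0,0],
    [0,0,-0.0025,0,0,0,0],
    [0,0,0,0,0,0,0],
    [0,0,0,0,0,0,0]
  ]
}}

```text
clock: 16.6
eef_pos: [0.4734, -0.0626, 0.0927]
tool_rot: [179.6, 0.0, 97.0]
force: [9.8, 1.4, -0.5]
opening: 0.0115
grasp_force: 78.1
```

```bash
python3 m2.py w6.png; python3 - <<'E'
from h import *
st=r.read_state();ex=np.array([np.cos(np.radians(7)),np.sin(np.radians(7))])
print("travel",(st["eef_pos"][:2]-[.5118,-.058])@ex,st["force"],st["grasp_force"])
t=cams.get_image("top")[:,:,::-1];a=cv2.imread("pics/w6.png")
cv2.imwrite("pics/p6.png",np.hstack([cv2.resize(a,(480,300)),cv2.resize(t[160:260,290:390],(300,300),interpolation=cv2.INTER_CUBIC)]))
E
```

```text
[ 0.4734 -0.0626  0.0927] [179.6021   0.0462  97.0062] 0.011530317732807983 16.6 [-11.6729 -13.3868 102.2954   0.0837  90.6996 -18.678 ]
bar 6107 ((318.0, 274.5), (183.0, 36.0), 90.0) [ 0.4728 -0.0583  0.112 ] rel bar0 own x,y -0.03818625586666249 0.004219277817152877
travel -0.03862755488041425 [8.5039 1.1071 0.461 ] 78.13704013824463
```

View pics/p6.png

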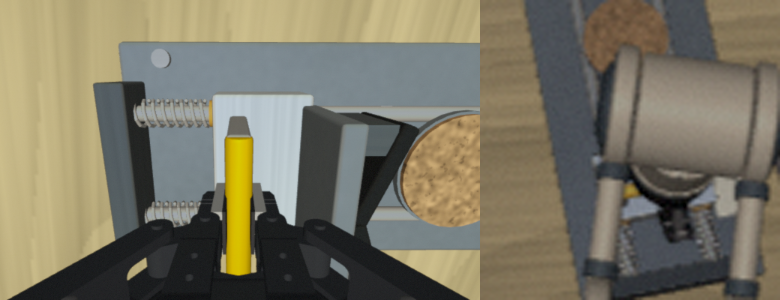

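The jaw is held with the bar gripped (bar in the wrist view at column 238); the rider is hidden, so I rely on travel: 38.6 of 39.5 mm. Nudge 1 mm and hold.

Request:
{"api": "send_rows", "payload": {
  "commands": [
    [0,0,-0.0007,0,0,0,0],
    [0,0,0,0,0,0,0],
    [0,0,0,0,0,0,0],
    [0,0,0,0,0,0,0],
    [0,0,0,0,0,0,0],
    [0,0,0,0,0,0,0],
    [0,0,0,0,0,0,0],
    [0,0,0,0,0,0,0],
    [0,0,0,0,0,0,0],
    [0,0,0,0,0,0,0]
  ]
}}

```text
clock: 17.7
eef_pos: [0.473, -0.0626, 0.0927]
tool_rot: [179.6, 0.0, 97.0]
force: [10.5, 1.3, -0.5]
opening: 0.012
grasp_force: 78.1
```

```bash
python3 - <<'E'
from h import *
st=r.read_state();ex=np.array([np.cos(np.radians(7)),np.sin(np.radians(7))])
d=(st["eef_pos"][:2]-[.5118,-.058])@ex;print("travel",d,st["grasp_force"],st["force"])
if abs(d+.0395)<.002 and st["grasp_force"]>40: print(workorder.job_done())
E
```

```text
travel -0.03905235390159306 78.11407327651978 [10.472   1.267  -0.4509]
the job is handed in; nothing more can be done
None
```

Job handed in at about 17.7 s: the teapot stands released on the ware board, and the gripper holds the bar with the jaw pulled back 39.1 mm of the measured 39.5 mm; the rider was hidden from view at the end, so its alignment rests on that travel, and no verdict came back.

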